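Clip the drill handpiece onto the balancer's sprung hook

TASK

Take the balancer's sprung snap hook by its rubber grip, pull it down and clip it through the wire bail on top of the drill handpiece that stands in its holder, pushing gently until the bail is past the gate. Then ease the hook all the way back up so that the handpiece hangs from it, clear of the holder, and let go. Handle only the grip, not the handpiece, never let the hook snap up, and leave the other things on the bench where they are.

Things in the scene. Friction and masses are not known exactly. Their poses are not given: they have to be found in the camera images.
- hook_grip (a point): Grip point of the sprung arm: upright black rubber grip, 24 mm wide (stand's y), 28 mm along x, 48 mm tall; the point is 32 mm above its foot, 20 mm below its very top. Rests 328 mm above the bench. A 14 mm wide arm runs from the grip's foot along +x to a mast 160 mm away, 375 mm high. Grasp from above, fingers closing along the stand's y. The hook hangs below it.
- hook: Steel snap hook of 8 mm bar in its y-z plane, axes the stand's. Origin on the shank's axis, 92 mm below hook_grip. Shank up z at y = 0; bowl's underside at z = -14 mm; lip at y = 26 mm, its top at z = 11 mm; cross bar at z = 47 mm. The mouth, between lip and cross bar, faces +y and is shut by the gate, a sprung 6 mm rod hung from the cross bar at y = 26 mm, that opens inwards at 2 to 4 N.
- hook_mouth (a point): Point at (0, 26, 21) mm of the hook's frame, in its mouth on the shut gate: the best height for the bail's bar to enter as the hook moves along +y (a bar 6 mm lower hits the lip; 6 mm higher, the hook's underside hits the handpiece). The gate gives, then comes to a firm stop with the bar about 5 mm inside this point; only then let the hook rise.
- hook_seat (a point): Where the bail's bar axis lies when seated in the hook's bowl: (0, 13, -3) mm in the hook's frame; axes the stand's. From the gate's stop, letting the hook rise some 25 mm brings the bar down here and the gate closes over it.
- balancer (a joint): Downward travel of the sprung arm with grip and hook, m: 0 is fully up (rest, upper stop), 0.125 the lower stop. About 105 mm down brings the hook level with the bail. The spring pulls up with about 7 N at the top and 9 N at the bail's height (net of the arm's own weight); if let go it flies up.
- stand: Fixed base of the balancer, 90 x 500 mm, 28 mm high rail along its y axis. Origin: centre of its underside on the bench. Its y axis is the direction in which the hook travels and in which its mouth faces; its x axis points from the hook to the mast. The mast rolls freely along the rail (1 N friction) over 300 mm, so the hook moves from y = -160 to 140 mm along the line x = -160 mm.
- holder: Fixed holder under the hook's line of travel, on its +y side: steel foot with an upright aluminium tube, 48 mm outside, 38 mm inside, rim 55 mm above the bench. Origin: underside, on the tube's axis; axes the stand's. On its +y side a screw-set black backrest, top 84 mm above the bench, stops the handpiece from leaning farther; its gap to the handpiece's body is 1 to 14 mm, set anew each time.
- handpiece: Cordless white drill handpiece standing upright, nose down, in the holder's tube. Origin at its foot's centre, z along it. Nose 26 mm diameter for 44 mm, body 33 mm, body top at 100 mm; 0.26 to 0.4 kg. It stands loosely (6 mm play all round); when pushed at the bail it leans over, up to 0.3 rad, until the backrest stops it, the bail moving some 10 to 35 mm.
- bail (a point): Centre of the axis of the top bar of the handpiece's wire bail, 142 mm above the handpiece's origin (152 mm above the bench when standing). 6 mm wire; the bar runs along the handpiece's x, which lies within 0.2 rad of the stand's x. Opening below the bar: 34 mm wide along x, 39 mm high down to the body's top.
- tray: Blue plastic weighing tray 120 x 120 x 28 mm, loose, bystander. Origin: underside centre.
- bone: Bone fragment 22 x 85 x 16 mm, loose, bystander. Origin: underside centre.
- amber_bottle: Amber bottle 84 mm diameter, 190 mm high, loose, bystander. Origin: underside centre.
- bottle_cap: Black screw cap 38 mm diameter, 18 mm high, lying under the hook's line, bystander. Origin: underside centre.
- beaker: White plastic beaker 70 mm diameter, 70 mm high, bystander. Origin: underside centre.
- tube_rack: White tube rack 70 x 140 mm, 53 mm high with tubes, bystander. Origin: underside centre.
- swab_box: Cardboard box 80 x 120 x 50 mm, bystander. Origin: underside centre.
There are look-alikes about, which are no part of the job. Leave any purple look-alike of the holder alone.

How it is judged:
By the outcome, as a careful person would: the job done as asked, in the order asked, and still so for the second after the job is handed in, with the robot touching nothing.
It also fails if it takes over 61 s, if anything falls off the work surface, if the arm or the gripper's body presses on something with over 40 N, if the wrist force passes 120 N, or if a joint passes its speed limit or range.

ROBOT

A 7-joint arm with a two-finger parallel gripper is mounted at the origin on the work surface. World frame = base frame: x ahead of the robot, y to its left, z up, the work surface at z = 0. Lengths are in m, angles in rad, forces in N, time in s.
With the tool pointing down it reaches from about 0.425 to 0.875 m from the base axis. Payload 4.7 kg.
Tool frame: the origin (TCP) lies at the very end of the fingers, on their centre line; the grasp point (between the pads) lies robot.grasp_offset behind it (robot.grasp_offset is the distance from the TCP to the grasp point, in m); z points along the fingers, y is the line along which they close (so a half turn about z gives the same grasp; the last joint's range is limited). The gripper opens to 85 mm and grips with 20 to 120 N. Pads are 22 mm wide; open, the fingers measure 114 mm over their backs; the gripper's body (76 mm by 85 mm) begins 54 mm behind the grasp point. The pads swing forward as they close: fully open they stand 13 mm farther back than shut.
Start: joints at [-1.135, 0.321, -0.07, 1.45, 0.023, 1.371, -0.057], TCP at [0.266, 0.593, 0.205] pointing down, gripper open.
Joint ranges: [-2.86, 2.86], [-0.3, 2.09], [-1.38, 1.24], [0.06, 2.45], [-1.56, 4.7], [0.09, 2.05], [-2.69, 2.69]. Speed limits (rad/s): [2.57, 2.57, 3.14, 3.14, 3.14, 3.14, 3.14].

INTERFACE

Orientations are given as a unit quaternion [w, x, y, z].
In Python, from cell import telemetry, optics, robot gives the robot as it stands.
- The arm moves only by the tool drive_tool, never from a script. Its argument "steps" is a list that holds one entry, the list of rows, each a list of 4 numbers: the shift along the tool's x, y, z in mm, then the turn about the tool's z in degrees. A call has exactly 10 rows; each row shifts and turns the commanded pose from where the row before left it, along the tool's axes as they then stand; what a row does not reach is not made up. A row lasts 1/10 s, in which the tool goes at most 50 mm and 8.59 degrees, less where a joint would pass 70% of its speed; a pose out of reach is approached as far as the arm can. A call is refused whole if a number of a shift passes 50 or a number of a turn 8.59, either way. A call with a gripper value outside its range is refused whole. "grip" is the opening in per cent of the stroke, from 0 (shut) to 100 (fully open), set as the call begins (left out, the last holds). The fingers move at their own pace and stop on an object; "newtons" is the grip in N (left out, the last holds). Time passes only in rows, so rows that do not move let the fingers close, or fill a call up. It gives the time, the measured TCP pose, the force, the opening and the grip force at its end, in the units of the state.
- telemetry.state(): the state, without advancing time (a new reading comes with each control period).
- optics.read_camera(name): name is "scene" or "top"; returns a dict with "img" (480x640x3 uint8, red, green, blue), "mtx" (3x3 intrinsics, pixels), "R" (3x3) and "t" (3): a world point X has camera coordinates R X + t. Camera axes: x right, y down, z forward; pixel columns grow to the right and rows downward; lengths in m; the calibration is good to about 2 mm. A picture is of the moment at which its call begins. There is no depth.
- robot.close_job(): hands the job in; it is judged then, once.
Trained networks look in a picture, given as the dict that the camera call returned (one of the last four; its "shot" number tells which), for a name from the list of things; names that differ only in an ending like _2 or _b are one class to them, and where a whole thing is asked for, a point or a joint stands for the part that bears it (a point fixed in the world has none). Each returns a list of dicts, best first, with "score" (0 to 1); they miss things now and then, are a little off and sometimes report something else, mostly with a low value. They report only what shows in the picture. A call takes as long as a camera call. They do not tell look-alikes from the thing itself.
- optics.boxes_of(picture, target): "box" ([left, top, width, height] as shares, 0 to 1, of the picture: columns of its width, rows of its height, round what is visible of it).
The state is a dict: "time": time; "joint_positions": joint angles; "qd": joint speeds; "effort": joint torques, N m; "tcp_pos": TCP position; "tcp_rot": TCP orientation; "ft_force": force on the tool from outside, world axes, zero at the start; "torque": the same for the moment, N m; "opening": finger opening in m; "finger_force": force on a finger pad.
Only numpy, scipy, OpenCV 4.12 (cv2) and the standard library are available. Lean on these libraries where they do the work, as an engineer would, in place of code of your own. Each camera call takes 0.05 s, during which the arm holds its last target. There are 200 camera calls.

## Working session

There is one attempt and no reset: what is moved stays moved. The work goes in short steps, Python scripts to look and compute and a tool call to move; the robot and the scene stay as the last step left them, time stands still between calls to the robot, and variables do not carry over. Pictures are saved under pics/ and viewed, at most 10 in all, crops included, and the job is handed in when it is done.

Besides the shell and the picture viewer there is one more tool, called after "Call:" as name([rows], argument=value, ...), one row to a line, values as JSON. drive_tool: Moves the arm, as the interface text tells. Its arguments: {"type":"object","properties":{"steps":{"type":"array"},"grip":{"type":"number"},"newtons":{"type":"number"}},"required":["steps"]}

```bash
mkdir -p pics
python3 - <<'E'
from cell import telemetry, optics, robot
import cv2, pickle
s=telemetry.state(); print({k:s[k] for k in("time","tcp_pos","tcp_rot","opening","ft_force")}, robot.grasp_offset)
for n in("scene","top"):
    p=optics.read_camera(n); cv2.imwrite(f"pics/{n}0.png",p["img"][:,:,::-1]); pickle.dump(p,open(n+"0.pkl","wb"))
    print(n,p["mtx"].tolist(),p["R"].tolist(),p["t"].tolist())
    for t in("hook_grip","hook","holder","handpiece","bail","stand","bottle_cap"):
        print(t,[([round(a*b) for a,b in zip(d["box"],(640,480,640,480))],round(d["score"],2)) for d in optics.boxes_of(p,t)][:4])
E
```

```text
{'time': 0.0, 'tcp_pos': array([0.26591664, 0.59245499, 0.20358508]), 'tcp_rot': array([-1.59980890e-04,  2.09319889e-01,  9.77846720e-01, -9.74551058e-04]), 'opening': 0.08508656721749484, 'ft_force': array([-0.19460158,  0.48799608, -0.92879196])} 0.0187
scene [[569.9395424540669, 0.0, 306.79317646134984], [0.0, 569.9395424540669, 242.09144957419238], [0.0, 0.0, 1.0]] [[-0.6591869380965348, 0.7519382881234657, -0.007835272609631065], [0.6198238230849763, 0.5374100483898098, -0.5718468922937209], [-0.4257828190277751, -0.3818104906149314, -0.8203229487690482]] [0.3998385322086862, -0.19205744927709012, 1.843265138124741]
hook_grip [([208, 197, 63, 70], 0.94)]
hook [([311, 290, 11, 28], 0.7), ([260, 221, 12, 19], 0.59), ([328, 267, 63, 53], 0.34)]
holder [([297, 304, 53, 45], 0.92), ([451, 290, 56, 49], 0.7), ([288, 188, 48, 41], 0.59)]
handpiece [([311, 292, 13, 26], 0.59)]
bail [([309, 288, 15, 27], 0.64)]
stand [([188, 200, 156, 220], 0.73)]
bottle_cap [([259, 277, 8, 12], 0.59)]
top [[447.18711344441886, 0.0, 324.22118343612664], [0.0, 447.18711344441886, 233.4682777790451], [0.0, 0.0, 1.0]] [[-0.004703716974958773, -0.9999811048995443, 0.00395788965309614], [-0.9743366033346585, 0.0036922883475396413, -0.2250656579957031], [0.22504679168763916, -0.004914961916965707, -0.9743355606260377]] [-0.05597138920338616, 0.5886642312115175, 1.0705209621008795]
hook_grip [([350, 118, 25, 95], 0.62)]
hook []
holder [([129, 326, 54, 48], 0.84), ([360, 321, 58, 37], 0.82), ([251, 210, 49, 34], 0.63)]
handpiece [([274, 206, 16, 29], 0.62)]
bail [([274, 209, 16, 26], 0.5), ([251, 214, 53, 31], 0.27)]
stand [([210, 103, 187, 110], 0.55)]
bottle_cap [([347, 216, 13, 9], 0.44)]
```

View pics/scene0.png

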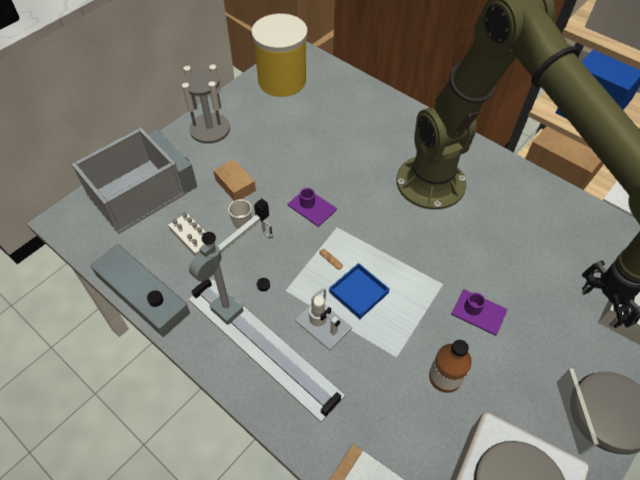

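View pics/top0.png

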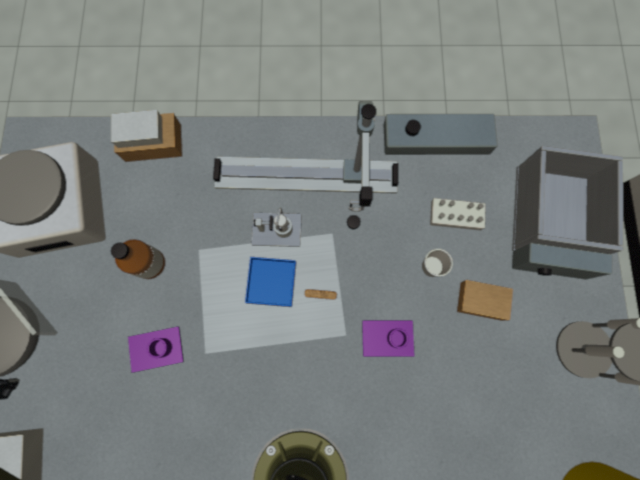

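The scene shows the sprung arm's black grip at scene (262,210) and top (366,195). The white handpiece in its grey holder is at scene (320,305) and top (283,225). There are two holder look-alikes, both purple and empty: scene (310,205) and (480,310). The grey one fits: it holds the handpiece, has a backrest and lies under the hook's line. I'll confirm in one enlarged crop.

Run:
```python
import cv2,numpy as np
a=cv2.imread("pics/scene0.png")[190:350,240:360]; b=cv2.imread("pics/top0.png")[150:250,205:405]
a=cv2.resize(a,None,fx=3.75,fy=3.75,interpolation=2)
b=cv2.resize(b,None,fx=4,fy=4,interpolation=2)
cv2.imwrite("pics/a1.png",a);cv2.imwrite("pics/b1.png",b);print(a.shape,b.shape)
```

```text
(600, 450, 3) (400, 800, 3)
```

View pics/a1.png

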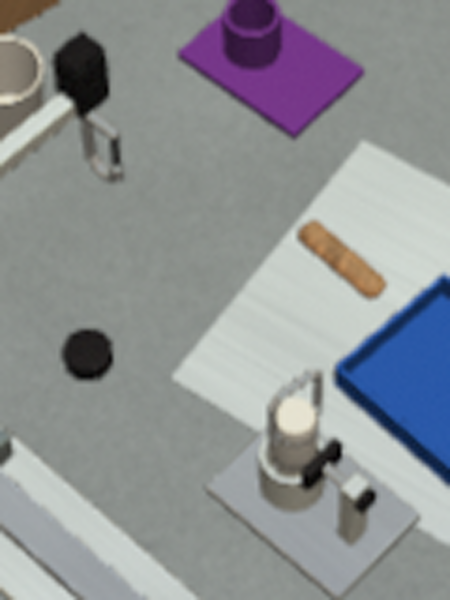

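View pics/b1.png

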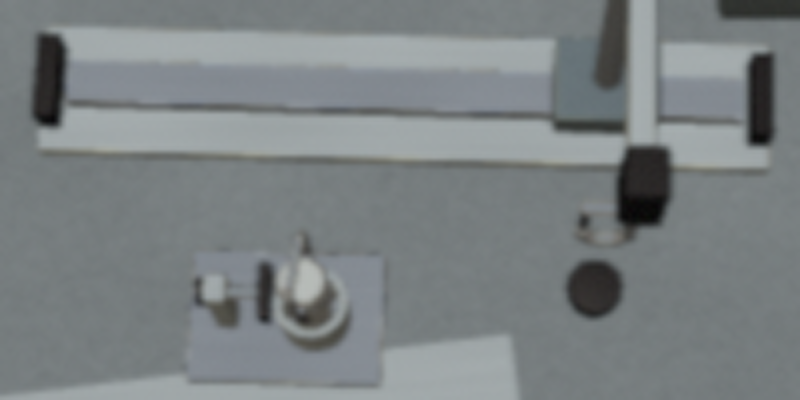

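The crops confirm it. The handpiece stands in the grey holder at crop (290,450), with the backrest on its left, which is the stand's +y side. The grip is at crop (82,73) and the bail arch at about (297,388) in the scene crop. Next I'll compute positions.

```bash
cat > h.py <<'E'
import numpy as np,pickle
from scipy.optimize import least_squares
def ray(p,u):
    C=-p["R"].T@p["t"]; d=p["R"].T@np.linalg.solve(p["mtx"],[u[0],u[1],1]); return C,d/np.linalg.norm(d)
def atz(p,u,z):
    C,d=ray(p,u); return C+d*(z-C[2])/d[2]
def proj(p,X):
    q=p["mtx"]@(p["R"]@np.asarray(X,float)+p["t"]); return q[:2]/q[2]
def tri(pu):
    A=0;b=0
    for p,u in pu:
        C,d=ray(p,u);M=np.eye(3)-np.outer(d,d);A=A+M;b=b+M@C
    return np.linalg.solve(A,b)
E
python3 - <<'E'
from h import *
np.set_printoptions(precision=4,suppress=True)
S=pickle.load(open("scene0.pkl","rb"));T=pickle.load(open("top0.pkl","rb"))
s=lambda x,y:(240+x/3.75-.4,190+y/3.75-.4); t=lambda x,y:(205+x/4-.4,150+y/4-.4)
g=tri([(S,s(81.5,73)),(T,t(643.5,184.5))]);print("grip",g,atz(S,s(81.5,73),.322),atz(T,t(643.5,184.5),.322))
print("bail S",atz(S,s(297,388),.152),[atz(S,s(*q),.152) for q in((275,400),(318,375))])
print("bail T",atz(T,t(302,272),.152),"end",atz(T,t(303,235),.152))
e=[atz(T,t(*q),0.0) for q in((38,152),(770,168))];print("rail",e,np.degrees(np.arctan2(*(e[0]-e[1])[:2])))
e=[atz(T,t(*q),0.005) for q in((188,382),(380,384),(195,252),(383,256))];print("plate",e)
print("tube",atz(T,t(310,300),.055),"cap",atz(T,t(595,290),.009))
E
```

```text
grip [ 0.6059 -0.1407  0.3269] [ 0.6039 -0.1451  0.322 ] [ 0.6067 -0.14    0.322 ]
bail S [0.6149 0.0492 0.152 ] [array([0.6316, 0.0441, 0.152 ]), array([0.598 , 0.0534, 0.152 ])]
bail T [0.6078 0.0463 0.152 ] end [0.6306 0.0461 0.152 ]
rail [array([ 0.7351,  0.2446, -0.    ]), array([ 0.7218, -0.2605,  0.    ])] 1.5080349895135332
plate [array([0.5717, 0.1352, 0.005 ]), array([0.5698, 0.0071, 0.005 ]), array([0.6617, 0.1333, 0.005 ]), array([0.6584, 0.0057, 0.005 ])]
tube [0.6152 0.0502 0.055 ] cap [ 0.633  -0.1374  0.009 ]
```

Call:
drive_tool([
  [[0, 0, -22, -2.3], [0, 0, -22, -2.3], [0, 0, -22, -2.3], [0, 0, -22, -2.3], [0, 0, -22, -2.3], [0, 0, -22, -2.3], [0, 0, -22, -2.3], [0, 0, -22, -2.3], [0, 0, -22, -2.3], [0, 0, -22, -2]],
], grip=100, newtons=50)

```text
time: 1.8
tcp_pos: [0.2661, 0.5929, 0.4258]
tcp_rot: [0.0, 0.012, 1.0, 0.0]
ft_force: [-1.4, 0.6, 0.5]
opening: 0.0853
finger_force: 0.0
```

Call:
drive_tool([
  [[-18, -36, 0, 0], [-18, -36, 0, 0], [-18, -36, 0, 0], [-18, -36, 0, 0], [-18, -36, 0, 0], [-18, -36, 0, 0], [-18, -36, 0, 0], [-18, -36, 0, 0], [-18, -36, 0, 0], [-18, -36, 0, 0]],
])

```text
time: 2.8
tcp_pos: [0.4373, 0.2269, 0.4251]
tcp_rot: [0.0, 0.013, 1.0, 0.0]
ft_force: [0.7, -0.3, 0.0]
opening: 0.0854
finger_force: 0.0
```

Call:
drive_tool([
  [[-20, -40, 0, 0], [-20, -40, 0, 0], [-20, -40, 0, 0], [-20, -40, 0, 0], [-20, -40, 0, 0], [-20, -40, 0, 0], [-20, -40, 0, 0], [-20, -40, 0, 0], [-20, -43, 0, 0], [0, 0, 0, 0]],
])

```text
time: 3.8
tcp_pos: [0.6074, -0.1468, 0.4227]
tcp_rot: [-0.001, 0.018, 1.0, -0.003]
ft_force: [-1.0, -0.4, 0.4]
opening: 0.0858
finger_force: 0.0
```

Run:
```python
from cell import telemetry, optics
from h import *
import cv2
s=telemetry.state();print(s["tcp_pos"],s["tcp_rot"],s["ft_force"])
P={n:optics.read_camera(n) for n in("scene","top")}
for n in P: pickle.dump(P[n],open(n+"1.pkl","wb")); print(n,"tcp px",proj(P[n],s["tcp_pos"]))
a=cv2.resize(P["scene"]["img"][150:300,210:310,::-1],None,fx=4,fy=4,interpolation=2)
b=cv2.resize(P["top"]["img"][140:290,310:410,::-1],None,fx=4,fy=4,interpolation=2)
cv2.imwrite("pics/c1.png",np.hstack([a,b]))
```

```text
[ 0.60742783 -0.14676803  0.42268936] [-0.00149538  0.01832858  0.99982749 -0.00261161] [-0.96234094 -0.42363638  0.44349496]
scene tcp px [256.47260068 182.12229751]
top tcp px [374.5568814  177.94224667]
```

View pics/c1.png

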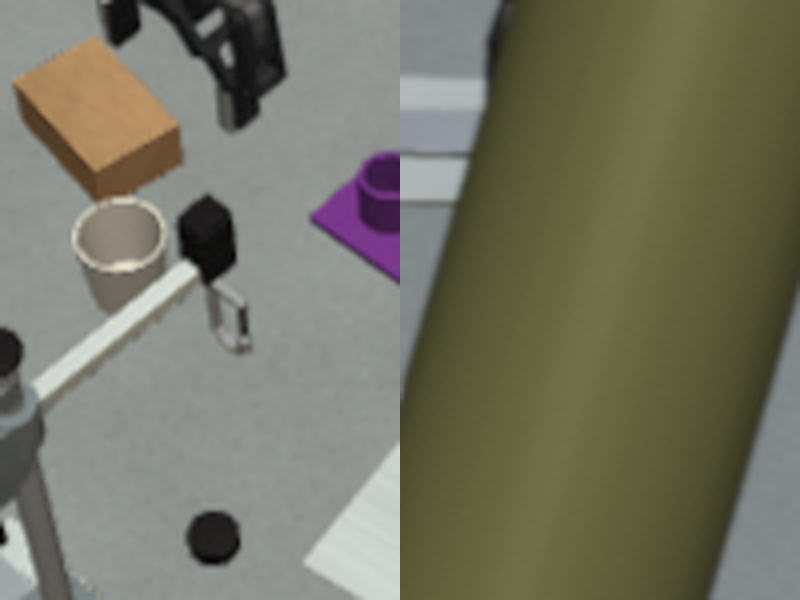

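The left crop shows the open fingertips at (120,40) and (235,128), straddling the grip at (208,238). In the right crop the arm hides the view. I'll shift 4 mm in y, descend, then close.

Call:
drive_tool([
  [[0, 4, 11, 0], [0, 0, 12, 0], [0, 0, 12, 0], [0, 0, 12, 0], [0, 0, 12, 0], [0, 0, 12, 0], [0, 0, 12, 0], [0, 0, 12, 0], [0, 0, 12, 0], [0, 0, 6, 0]],
])

```text
time: 4.9
tcp_pos: [0.6072, -0.1348, 0.31]
tcp_rot: [-0.001, 0.013, 1.0, 0.0]
ft_force: [-0.5, -0.2, -1.4]
opening: 0.0855
finger_force: 0.0
```

Call:
drive_tool([
  [[0, 0, 0, 0], [0, 0, 0, 0], [0, 0, 0, 0], [0, 0, 0, 0], [0, 0, 0, 0], [0, 0, 0, 0], [0, 0, 0, 0], [0, 0, 0, 0], [0, 0, 0, 0], [0, 0, 0, 0]],
], grip=0, newtons=60)

```text
time: 5.9
tcp_pos: [0.6079, -0.1352, 0.3129]
tcp_rot: [0.001, 0.013, 1.0, -0.0]
ft_force: [-1.3, 0.4, 5.2]
opening: 0.0212
finger_force: 59.3
```

Run:
```python
from cell import telemetry, optics
from h import *
import cv2
s=telemetry.state();print(s["tcp_pos"],s["tcp_rot"],s["ft_force"],s["opening"],s["finger_force"])
P={n:optics.read_camera(n) for n in("scene",)}
for n in P: pickle.dump(P[n],open(n+"2.pkl","wb")); print(n,"tcp px",proj(P[n],s["tcp_pos"]))
a=cv2.resize(P["scene"]["img"][170:350,220:370,::-1],None,fx=3.33,fy=3.33,interpolation=2)
cv2.imwrite("pics/d1.png",a)
```

```text
[ 0.607903   -0.13522507  0.31287843] [ 8.88710533e-04  1.28917441e-02  9.99916499e-01 -8.92813795e-05] [-1.30350585  0.44066154  5.18350839] 0.021249470957553043 59.34334695339203
scene tcp px [263.40289283 214.46851824]
```

View pics/d1.png

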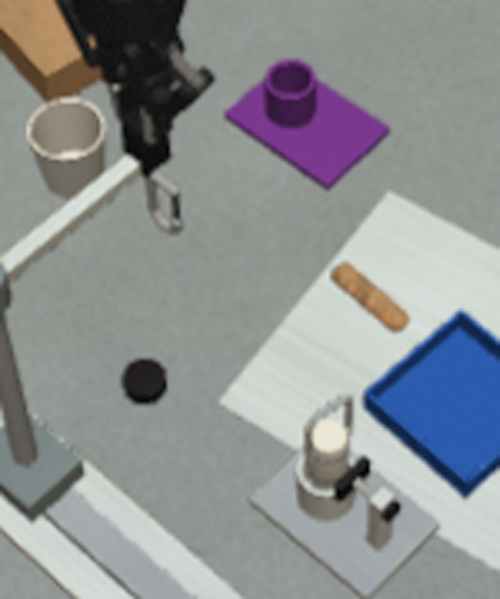

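Grasp holds: opening is 21 mm and grip force 59 N. The hook is at crop (165,205), and the handpiece is still upright. I'll ease up a few mm to find the upper stop, which calibrates the height.

Call:
drive_tool([
  [[0, 0, -1, 0], [0, 0, -1, 0], [0, 0, -1, 0], [0, 0, -1, 0], [0, 0, 0, 0], [0, 0, 0, 0], [0, 0, 0, 0], [0, 0, 0, 0], [0, 0, 0, 0], [0, 0, 0, 0]],
])

```text
time: 6.95
tcp_pos: [0.6077, -0.1343, 0.3131]
tcp_rot: [-0.001, 0.013, 1.0, 0.0]
ft_force: [4.8, -1.5, -11.3]
opening: 0.0213
finger_force: 59.7
```

Call:
drive_tool([
  [[0, 0, 6, 0], [0, 0, 12, 0], [0, 0, 13, 0], [0, 0, 13, 0], [0, 0, 13, 0], [0, 0, 13, 0], [0, 0, 13, 0], [0, 0, 13, 0], [0, 0, 9, 0], [0, 0, 4, 0]],
])

```text
time: 7.95
tcp_pos: [0.608, -0.135, 0.209]
tcp_rot: [0.001, 0.013, 1.0, 0.0]
ft_force: [-2.5, 0.9, 9.3]
opening: 0.0216
finger_force: 62.1
```

Call:
drive_tool([
  [[0, 5, 0, 0], [0, 10, 0, 0], [0, 12, 0, 0], [0, 12, 0, 0], [0, 12, 0, 0], [0, 12, 0, 0], [0, 12, 0, 0], [0, 12, 0, 0], [0, 8, 0, 0], [0, 5, 0, 0]],
])

```text
time: 8.95
tcp_pos: [0.6112, -0.0343, 0.21]
tcp_rot: [0.002, 0.012, 1.0, 0.0]
ft_force: [-0.3, -0.7, 8.1]
opening: 0.0215
finger_force: 62.0
```

Call:
drive_tool([
  [[0, 5, 1, 0], [0, 5, 1, 0], [0, 5, 0, 0], [0, 5, 0, 0], [0, 4, 0, 0], [0, 4, 0, 0], [0, 4, 0, 0], [0, 2, 0, 0], [0, 0, 0, 0], [0, 0, 0, 0]],
])

```text
time: 9.95
tcp_pos: [0.6123, -0.0006, 0.2081]
tcp_rot: [0.002, 0.013, 1.0, 0.001]
ft_force: [-0.5, 0.5, 9.3]
opening: 0.021
finger_force: 62.0
```

```bash
cat > look.py <<'E'
from cell import telemetry, optics
from h import *
import cv2,sys
def look(out,w=(270,370,190,330)):
    s=telemetry.state();t=s["tcp_pos"];print(t,s["ft_force"],s["finger_force"],s["time"])
    p=optics.read_camera("scene");pickle.dump(p,open("s_last.pkl","wb"))
    x0,x1,y0,y1=w
    for n,o in(("mouth",(0,26,-56)),("bowl",(0,13,-91)),("lip",(0,26,-70)),("tcp",(0,0,0))):
        q=proj(p,t+np.array(o)/1000); print(n,(q-[x0,y0]+.5)*4)
    cv2.imwrite(out,cv2.resize(p["img"][y0:y1,x0:x1,::-1],None,fx=4,fy=4,interpolation=2))
E
python3 -c "from look import *;look('pics/e1.png',(270,400,230,350))"
```

```text
[ 6.12269985e-01 -5.60252494e-04  2.08102991e-01] [-0.52553922  0.49926059  9.30727182] 62.03474164009094 9.95
mouth [171.48958876 230.05006692]
bowl [156.36471832 246.0112019 ]
lip [171.48532494 241.14089595]
tcp [139.78668761 160.37284847]
```

View pics/e1.png

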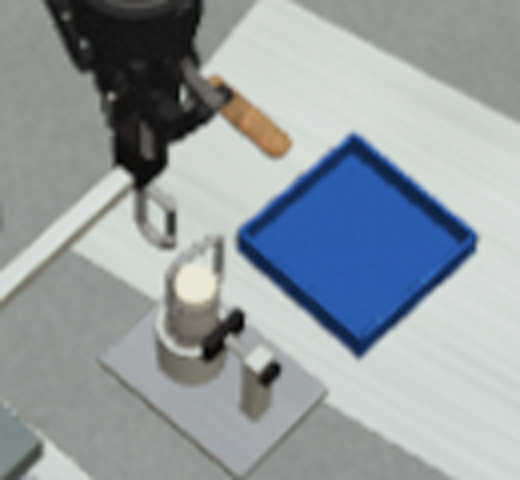

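The gate is at crop (170,225) and the bail bar's centre at about (195,252), so roughly 20 mm to go with heights in line. I'll approach slowly.

Call:
drive_tool([
  [[0, 2, 0, 0], [0, 2, 0, 0], [0, 2, 0, 0], [0, 2, 0, 0], [0, 2, 0, 0], [0, 2, 0, 0], [0, 1, 0, 0], [0, 1, 0, 0], [0, 1, 0, 0], [0, 1, 0, 0]],
])

```text
time: 11.0
tcp_pos: [0.6127, 0.0145, 0.2082]
tcp_rot: [0.002, 0.013, 1.0, 0.0]
ft_force: [0.2, -0.7, 9.0]
opening: 0.0211
finger_force: 62.0
```

Call:
drive_tool([
  [[0, 1, 0, 0], [0, 1, 0, 0], [0, 1, 0, 0], [0, 1, 0, 0], [0, 1, 0, 0], [0, 1, 0, 0], [0, 1, 0, 0], [0, 1, 0, 0], [0, 1, 0, 0], [0, 1, 0, 0]],
])

```text
time: 12.0
tcp_pos: [0.6131, 0.0244, 0.2082]
tcp_rot: [0.002, 0.013, 1.0, 0.0]
ft_force: [-0.5, -1.1, 9.7]
opening: 0.0217
finger_force: 62.0
```

Call:
drive_tool([
  [[0, 1, 0, 0], [0, 1, 0, 0], [0, 1, 0, 0], [0, 1, 0, 0], [0, 1, 0, 0], [0, 1, 0, 0], [0, 1, 0, 0], [0, 1, 0, 0], [0, 1, 0, 0], [0, 1, 0, 0]],
])

```text
time: 13.0
tcp_pos: [0.6134, 0.0332, 0.2084]
tcp_rot: [0.002, 0.013, 1.0, -0.0]
ft_force: [-0.4, -2.4, 9.0]
opening: 0.0217
finger_force: 62.1
```

Call:
drive_tool([
  [[0, 1, 0, 0], [0, 1, 0, 0], [0, 1, 0, 0], [0, 1, 0, 0], [0, 1, 0, 0], [0, 1, 0, 0], [0, 0, 0, 0], [0, 0, 0, 0], [0, 0, 0, 0], [0, 0, 0, 0]],
])

```text
time: 14.0
tcp_pos: [0.6136, 0.0397, 0.2085]
tcp_rot: [0.002, 0.013, 1.0, -0.0]
ft_force: [-0.8, -2.0, 9.7]
opening: 0.0213
finger_force: 62.2
```

```bash
python3 -c "from look import *;look('pics/f1.png',(270,400,230,350))"
```

```text
[0.61356454 0.03971674 0.20853072] [-0.76523184 -2.01701728  9.68300951] 62.15664982795715 14.0
mouth [218.60118554 267.44548569]
bowl [202.22572583 282.72463656]
lip [218.22199771 278.36385654]
tcp [187.74397199 197.92035556]
```

View pics/f1.png

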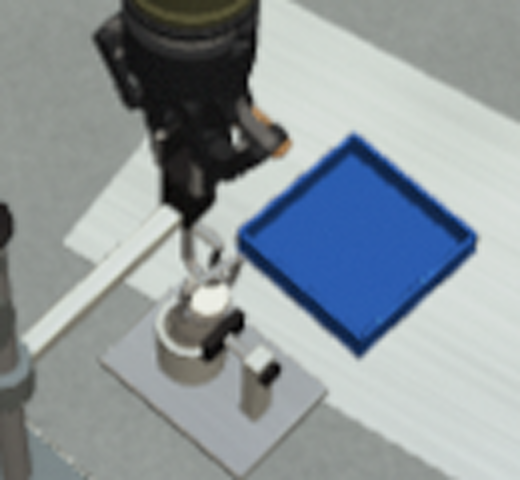

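The handpiece is now leaning, with the bail bar from crop (180,290) to (240,262) against the gate. The force is still low, so I'll keep going.

Call:
drive_tool([
  [[0, 1, 0, 0], [0, 1, 0, 0], [0, 1, 0, 0], [0, 1, 0, 0], [0, 1, 0, 0], [0, 1, 0, 0], [0, 0, 0, 0], [0, 0, 0, 0], [0, 0, 0, 0], [0, 0, 0, 0]],
])

```text
time: 15.05
tcp_pos: [0.6137, 0.0452, 0.2083]
tcp_rot: [0.002, 0.013, 1.0, -0.0]
ft_force: [-0.6, -3.0, 8.5]
opening: 0.0218
finger_force: 62.1
```

Call:
drive_tool([
  [[0, 1, 0, 0], [0, 1, 0, 0], [0, 1, 0, 0], [0, 1, 0, 0], [0, 1, 0, 0], [0, 0, 0, 0], [0, 0, 0, 0], [0, 0, 0, 0], [0, 0, 0, 0], [0, 0, 0, 0]],
])

```text
time: 16.05
tcp_pos: [0.6138, 0.0484, 0.2083]
tcp_rot: [0.002, 0.014, 1.0, -0.001]
ft_force: [-0.0, -5.9, 9.0]
opening: 0.0213
finger_force: 62.1
```

Call:
drive_tool([
  [[0, 1, 0, 0], [0, 1, 0, 0], [0, 1, 0, 0], [0, 0, 0, 0], [0, 0, 0, 0], [0, 0, 0, 0], [0, 0, 0, 0], [0, 0, 0, 0], [0, 0, 0, 0], [0, 0, 0, 0]],
])

```text
time: 17.05
tcp_pos: [0.6139, 0.0491, 0.2083]
tcp_rot: [0.002, 0.015, 1.0, -0.003]
ft_force: [-1.0, -8.7, 10.2]
opening: 0.021
finger_force: 62.0
```

```bash
python3 -c "from look import *;look('pics/g1.png',(295,355,260,330))
import cv2;cv2.imwrite('pics/g1.png',cv2.resize(cv2.imread('pics/g1.png'),None,fx=2,fy=2,interpolation=2))"
```

```text
[0.61386551 0.04906591 0.2082611 ] [-1.03758355 -8.68321083 10.23640903] 62.04329788684845 17.05
mouth [129.67748953 156.53707576]
bowl [113.00796504 171.64314989]
lip [129.20903705 167.40929202]
tcp [99.02970485 87.07348877]
```

View pics/g1.png

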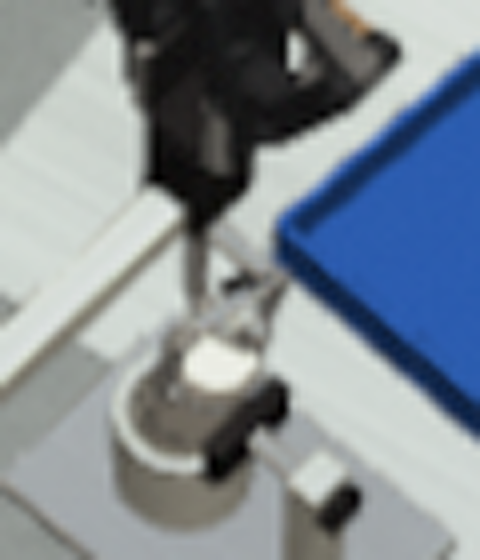

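The push is now against a firm stop (0.7 mm moved for 3 mm commanded). The gate is tilted inwards at crop (238,283), with the bar behind the lip. I'll let it rise slowly.

Call:
drive_tool([
  [[0, 0, -1, 0], [0, 0, -1, 0], [0, 0, -1, 0], [0, 0, -1, 0], [0, 0, -1, 0], [0, 0, -1, 0], [0, 0, -1, 0], [0, 0, -1, 0], [0, 0, -1, 0], [0, 0, -1, 0]],
])

```text
time: 18.1
tcp_pos: [0.614, 0.0545, 0.2183]
tcp_rot: [0.003, 0.013, 1.0, 0.0]
ft_force: [-0.2, -2.1, 9.5]
opening: 0.0214
finger_force: 62.0
```

Call:
drive_tool([
  [[0, 0, -1, 0], [0, 0, -1, 0], [0, 0, -1, 0], [0, 0, -1, 0], [0, 0, -1, 0], [0, 0, -1, 0], [0, 0, -1, 0], [0, 0, -1, 0], [0, 0, -1, 0], [0, 0, -1, 0]],
])

```text
time: 19.1
tcp_pos: [0.614, 0.0545, 0.2283]
tcp_rot: [0.003, 0.013, 1.0, 0.0]
ft_force: [0.3, 0.3, 8.9]
opening: 0.0213
finger_force: 62.0
```

Call:
drive_tool([
  [[0, 0, -1, 0], [0, 0, -1, 0], [0, 0, -1, 0], [0, 0, -1, 0], [0, 0, -1, 0], [0, 0, -1, 0], [0, 0, -1, 0], [0, 0, -1, 0], [0, 0, -1, 0], [0, 0, -1, 0]],
])

```text
time: 20.1
tcp_pos: [0.6139, 0.0546, 0.2356]
tcp_rot: [0.002, 0.013, 1.0, -0.0]
ft_force: [5.3, -1.3, 4.6]
opening: 0.0213
finger_force: 61.5
```

The weight is taken: the upward force dropped by about 4 N. I'll recentre the hook over the tube by moving -y before lifting further.

Call:
drive_tool([
  [[0, -2, 0, 0], [0, -2, 0, 0], [0, -2, 0, 0], [0, -2, 0, 0], [0, -2, 0, 0], [0, -2, 0, 0], [0, -2, 0, 0], [0, -2, 0, 0], [0, -1, 0, 0], [0, 0, 0, 0]],
])

```text
time: 21.1
tcp_pos: [0.6134, 0.0385, 0.2357]
tcp_rot: [0.002, 0.013, 1.0, 0.0]
ft_force: [5.4, -0.7, 5.2]
opening: 0.0211
finger_force: 61.6
```

Call:
drive_tool([
  [[0, 0, -1, 0], [0, 0, -1, 0], [0, 0, -1, 0], [0, 0, -1, 0], [0, 0, -1, 0], [0, 0, -1, 0], [0, 0, 0, 0], [0, 0, 0, 0], [0, 0, 0, 0], [0, 0, 0, 0]],
])

```text
time: 22.1
tcp_pos: [0.6134, 0.0385, 0.2417]
tcp_rot: [0.002, 0.013, 1.0, 0.0]
ft_force: [4.9, -0.3, 5.7]
opening: 0.0214
finger_force: 61.6
```

```bash
python3 -c "from look import *;look('pics/h1.png',(270,370,230,350))
s=telemetry.state();print(s['torque'],s['tcp_rot'])"
```

```text
[0.61339529 0.03850936 0.24169006] [ 4.93440095 -0.32281995  5.67289468] 61.597548723220825 22.1
mouth [218.20538395 239.57759465]
bowl [201.5356692  255.79218195]
lip [217.82226655 250.92743177]
tcp [186.73671193 167.96524158]
[-0.06311217 -1.11358211 -0.09372619] [1.75470402e-03 1.26544064e-02 9.99918304e-01 4.15974655e-04]
```

The handpiece is hanging freely, with a steady load of about 3.5 N. I'll ease it up.

Call:
drive_tool([
  [[0, -1, -2, 0], [0, -1, -3, 0], [0, -1, -3, 0], [0, 0, -4, 0], [0, 0, -4, 0], [0, 0, -4, 0], [0, 0, -4, 0], [0, 0, -4, 0], [0, 0, -4, 0], [0, 0, -3, 0]],
])

```text
time: 23.15
tcp_pos: [0.6133, 0.0357, 0.2765]
tcp_rot: [0.002, 0.013, 1.0, 0.0]
ft_force: [6.8, 0.1, 3.1]
opening: 0.0214
finger_force: 61.4
```

Call:
drive_tool([
  [[0, 0, -4, 0], [0, 0, -4, 0], [0, 0, -4, 0], [0, 0, -4, 0], [0, 0, -4, 0], [0, 0, -4, 0], [0, 0, -3, 0], [0, 0, -2, 0], [0, 0, -1, 0], [0, 0, 0, 0]],
])

```text
time: 24.15
tcp_pos: [0.6133, 0.0356, 0.3063]
tcp_rot: [0.002, 0.013, 1.0, 0.0]
ft_force: [5.8, 0.4, 4.2]
opening: 0.022
finger_force: 61.4
```

Call:
drive_tool([
  [[0, 0, -1, 0], [0, 0, -1, 0], [0, 0, -1, 0], [0, 0, -1, 0], [0, 0, -1, 0], [0, 0, -1, 0], [0, 0, -1, 0], [0, 0, 0, 0], [0, 0, 0, 0], [0, 0, 0, 0]],
])

```text
time: 25.15
tcp_pos: [0.6132, 0.0356, 0.3129]
tcp_rot: [0.001, 0.013, 1.0, 0.0]
ft_force: [7.3, 0.3, 3.1]
opening: 0.0214
finger_force: 61.3
```

```bash
python3 -c "from look import *;look('pics/i1.png',(255,385,200,350))"
```

```text
[0.61324061 0.03561541 0.31290168] [7.30911008 0.32864471 3.11546062] 61.34551405906677 25.15
mouth [276.6854744  295.94539614]
bowl [259.36208993 314.38283943]
lip [276.29906402 308.31078479]
tcp [243.80190036 219.46143489]
```

View pics/i1.png

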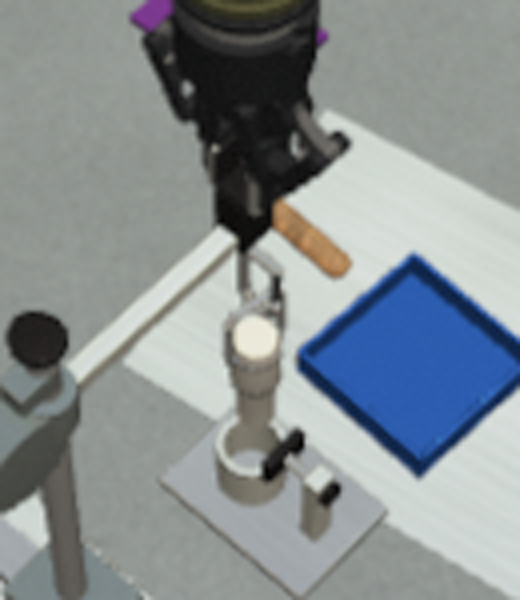

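The handpiece hangs from the hook at crop (255,350), clear of the tube at (250,450). I'll ease onto the upper stop before releasing.

Call:
drive_tool([
  [[0, 0, -1, 0], [0, 0, 0, 0], [0, 0, -1, 0], [0, 0, 0, 0], [0, 0, 0, 0], [0, 0, 0, 0], [0, 0, 0, 0], [0, 0, 0, 0], [0, 0, 0, 0], [0, 0, 0, 0]],
])

```text
time: 26.2
tcp_pos: [0.6132, 0.0356, 0.313]
tcp_rot: [0.001, 0.013, 1.0, -0.0]
ft_force: [8.7, -0.2, -2.8]
opening: 0.0216
finger_force: 60.6
```

Call:
drive_tool([
  [[-1, 0, 0, 0], [0, 0, 0.5, 0], [-1, 0, 0, 0], [0, 0, 0, 0], [0, 0, 0, 0], [0, 0, 0, 0], [0, 0, 0, 0], [0, 0, 0, 0], [0, 0, 0, 0], [0, 0, 0, 0]],
])

```text
time: 27.2
tcp_pos: [0.6132, 0.035, 0.3131]
tcp_rot: [-0.001, 0.013, 1.0, -0.0]
ft_force: [0.5, 0.8, -11.3]
opening: 0.0216
finger_force: 59.7
```

Call:
drive_tool([
  [[0, 0, 1, 0], [0, 0, 1, 0], [0, 0, 0, 0], [0, 0, 0, 0], [0, 0, 0, 0], [0, 0, 0, 0], [0, 0, 0, 0], [0, 0, 0, 0], [0, 0, 0, 0], [0, 0, 0, 0]],
])

```text
time: 28.2
tcp_pos: [0.6133, 0.035, 0.313]
tcp_rot: [-0.0, 0.013, 1.0, 0.0]
ft_force: [-5.6, 1.6, -1.7]
opening: 0.0217
finger_force: 60.8
```

Call:
drive_tool([
  [[0, 0, 0, 0], [0, 0, 0, 0], [0, 0, 0, 0], [0, 0, 0, 0], [0, 0, 0, 0], [0, 0, 0, 0], [0, 0, 0, 0], [0, 0, 0, 0], [0, 0, 0, 0], [0, 0, 0, 0]],
], grip=100)

```text
time: 29.2
tcp_pos: [0.614, 0.035, 0.3122]
tcp_rot: [0.0, 0.013, 1.0, 0.0]
ft_force: [0.4, -0.0, -0.2]
opening: 0.0856
finger_force: 0.0
```

Released. Now I'll withdraw straight up and check.

Call:
drive_tool([
  [[0, 0, -8, 0], [0, 0, -12, 0], [0, 0, -14, 0], [0, 0, -14, 0], [0, 0, -14, 0], [0, 0, -14, 0], [0, 0, -14, 0], [0, 0, -10, 0], [0, 0, 0, 0], [0, 0, 0, 0]],
])

```text
time: 30.2
tcp_pos: [0.614, 0.0349, 0.4123]
tcp_rot: [0.0, 0.013, 1.0, 0.0]
ft_force: [0.2, 0.3, 0.0]
opening: 0.0853
finger_force: 0.0
```

Run:
```python
from look import *
look('pics/j1.png',(255,385,200,350))
a=cv2.imread('pics/i1.png').astype(int);b=cv2.imread('pics/j1.png').astype(int)
for n,(x0,x1,y0,y1) in dict(handpiece=(215,300,270,430),holder=(160,390,430,600),tray=(300,520,255,480),arm=(85,215,240,390)).items():
    print(n,abs(a-b)[y0:y1,x0:x1].mean().round(2))
p=pickle.load(open('s_last.pkl','rb'))
for t in("handpiece","bail","hook_grip"): print(t,[([round(v*w) for v,w in zip(d["box"],(640,480)*2)],round(d["score"],2)) for d in optics.boxes_of(p,t)][:3])
```

```text
[0.6140443  0.03490389 0.41228661] [0.20872016 0.34967949 0.00979746] 0.0 30.2
mouth [277.71696203 201.92724074]
bowl [259.27947711 223.95747609]
lip [277.29660473 215.92730349]
tcp [242.68257987 117.61852262]
handpiece 4.51
holder 0.65
tray 0.72
arm 2.83
handpiece [([309, 274, 17, 34], 0.66)]
bail [([311, 275, 17, 31], 0.86)]
hook_grip [([264, 239, 63, 73], 0.75)]
```

```bash
python3 -c "
from cell import robot
print(robot.close_job())"
```

```text
the job is handed in; nothing more can be done
None
```

The handpiece hangs from the snap hook, clear of its holder, with the balancer fully up and the grip released; I handed the job in at about 30 s, and no verdict came back.

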